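Stopper a vial in the bench press

ROBOT

A 6-joint arm with a two-finger parallel gripper is mounted at the origin on the work surface. World frame = base frame: x ahead of the robot, y to its left, z up, the work surface at z = 0. Lengths are in m, angles in rad, forces in N, time in s.
With the tool pointing down it reaches from about 0.325 to 0.9 m from the base axis. Payload 6.1 kg.
Tool frame: the origin (TCP) lies on the centre line of the jaws, within the pads' length; the fingertips stand 19 mm ahead of it and the grasp point (between the pads) is the TCP; z points along the fingers, y is the direction in which the jaws open and shut (so a half turn about z gives the same grasp; the last joint's range is limited). The gripper opens to 85 mm and grips with 20 to 120 N. Pads are 22 mm wide; open, the fingers measure 114 mm over their backs; the gripper's body (76 mm by 85 mm) begins 54 mm behind the grasp point. The pads swing forward as they close: fully open they stand 13 mm farther back than shut.
Start: joints at [1.119, 0.22, 1.526, -0, 1.395, -0.126], TCP at [0.2, 0.592, 0.25] pointing down, gripper open.
Joint ranges: [-2.98, 2.98], [-0.91, 2.08], [0.09, 2.57], [-1.24, 4.39], [0.2, 2.65], [-2.68, 2.68]. Speed limits (rad/s): [2.57, 2.57, 3.01, 3.14, 3.14, 3.14].

INTERFACE

Orientations are given as a unit quaternion [w, x, y, z].
In Python, from plant import arm gives the robot as it stands.
- The arm moves only by the tool drive_tool, never from a script. Its argument "moves" is a list that holds one entry, the list of rows, each a list of 5 numbers: the shift along the world's x, y, z in m, then the turn about the world's z in rad, then the finger opening in m, from 0 to 0.0854. In form: [[[x, y, z, twist, grip], ...]]. A call has 1 to 8 rows; each row shifts and turns the commanded pose from where the row before left it; what a row does not reach is not made up. A row lasts 1/8 s, in which the tool goes at most 62.5 mm and 10.7 degrees, less where a joint would pass 70% of its speed; a pose out of reach is approached as far as the arm can. A call with a gripper value outside its range is refused whole. The fingers move at their own pace and stop on an object; the grip force is fixed at half the most. Time passes only in rows, so rows that do not move let the fingers close. It gives the time, the measured TCP pose, the force and the opening at its end, in the units of the state.
- arm.observe(): the state, without advancing time (a new reading comes with each control period).
- arm.camera(name): name is "side" or "top" or "wrist"; returns the picture (400x640x3 uint8, blue, green, red); there is no depth.
- arm.camera_info(name): a dict with "intrinsics" (3x3 intrinsics, pixels), "origin" and "rotation" of the camera in the world; the wrist camera has in their place "tool_from_camera" (4x4, takes a point from camera to tool coordinates, whose origin is the TCP and whose axes are the flange's). Camera axes: x right, y down, z forward; pixel columns grow to the right and rows downward; lengths in m; the calibration is good to about 2 mm. A picture is of the moment at which its call begins: read the wrist's pose just before it. camera_info takes no time and is no camera call.
- arm.job_done(): hands the job in, once; it reports no verdict.
The state is a dict: "t": time; "joints": joint angles; "joint_velocities": joint speeds; "joint_efforts": joint torques, N m; "eef_pos": TCP position; "tool_rot": TCP orientation; "wrist_force": force on the tool from outside, world axes, zero at the start; "moment": the same for the moment, N m; "finger_gap": finger opening in m.
Only numpy, scipy, OpenCV 4.12 (cv2) and the standard library are available. Lean on these libraries where they do the work, as an engineer would, in place of code of your own. Each camera call takes 0.05 s, during which the arm holds its last target. There are 200 camera calls.

TASK

Of the three vials in the rack, one still has its rubber stopper standing proud; seal it in the bench press. Draw the press's carriage all the way out by its post, carry that vial upright and set it down gently in the carriage's nest and let go of it, slide the carriage fully home under the ram, then press the white plunger head right down to its stop, hold it there for half a second and let it spring back up. Leave the vial sealed in the press with the carriage home, and do not disturb the two sealed vials or the bottle, beaker, jar and tip box.

Things in the scene. Friction and masses are not known exactly. Their poses are not given: they have to be found in the camera images.
- vial: Vial to seal, in any of the rack's three holes: amber glass, about 40 g, 28 mm diameter up to 46 mm above its foot (grip here), then a 15 to 20 mm neck to 58 mm, then a light grey rubber stopper 20 mm wide, standing 10 mm proud: its top is 73 mm above the foot (63 mm once home, as on the sealed vials). Origin: centre of the foot; z up.
- stopper (a joint): How far the stopper has been pushed into the vial: 0 = raised as found, 0.010 m = fully home. It is tight: about 4 N moves it and it stays where it is left.
- sealed_a: A sealed vial in the rack, same glass, stopper already home, 63 mm high. Leave alone. Origin: centre of the foot.
- sealed_b: Another sealed vial, the same. Leave alone.
- rack: White rack block fixed to the bench, 56 (x) by 156 (y) by 14 mm high, three holes in a row at y = -48, 0, +48 mm, each 31 mm wide, 10 mm deep, floor 4 mm above the bench. Origin: centre of the underside. At least 65 mm is free from the row's centre line to the jar (-x side) and to the tip box (+x side).
- press: Grey press fixed to the bench, base 100 (x) by 310 mm (y). Origin on the bench. Its y axis is the slide direction, from ram to loading end. Ram axis at y = -110 mm; behind it a column bears an arm 50 mm wide (x) from y = -168 to -92 mm, underside 112, top 137 mm above the bench. Bottle (+x side) and beaker (-x side) stand at least 65 mm from the slide's centre line.
- carriage (a joint): Slide of the carriage: 0 = drawn fully out (nest at press y = +10 mm, 120 mm clear of the ram axis), 0.12 m = fully home (nest exactly under the ram). Grows towards press -y. Starts anywhere from 0.04 to 0.12. About 2 N of friction, stays where it is left, hard stops at both ends.
- nest (a point): Centre of the floor of the nest on the carriage, 16 mm above the bench. The nest is a white block 52 mm square with a round hole 31.5 mm wide, 12 mm deep, its mouth 28 mm above the bench, slightly chamfered. A seated vial's foot is at this point. Moves with the carriage; axes parallel to the press's.
- post_top (a point): Top centre of the carriage's handle: an upright round steel post 16 mm in diameter, 60 mm tall, top 76 mm above the bench, standing on the carriage 100 mm from the nest towards press +y. Moves with the carriage.
- plunger (a joint): How far the plunger is pressed down: 0 = up, 0.025 m = at its stop. Return spring: 3.6 N at the top, 9 N at the stop, plus about 4 N while the stopper is being pushed in. Springs back when let go.
- head_top (a point): Centre of the top of the white round plunger head, 32 mm wide, 10 mm thick, 176 mm above the bench when up, 151 mm at the stop. Lies on the ram axis. The ram's rubber foot under the arm is 104 mm above the bench when up; with the vial below it meets the raised stopper after 15 mm and has it home at the stop.
- reagent: White plastic reagent bottle with blue cap, 64 mm diameter, 150 mm high, standing beside the press. Leave alone. Origin: centre of the underside.
- beaker: Small glass beaker, 58 mm diameter, 70 mm high, on the other side of the press. Leave alone. Origin: centre of the underside.
- tipbox: Blue pipette-tip box, 80 x 110 x 51 mm high, beside the rack. Leave alone. Origin: centre of the underside.
- jar: Squat glass jar with steel lid, 50 mm diameter, 55 mm high, on the other side of the rack. Leave alone. Origin: centre of the underside.
Not all that is in view belongs to the job. What is shaped like the vial but purple, red or turquoise is not meant.

How it is judged:
By the outcome, as a careful person would: the job done as asked, in the order asked, and still so for the second after the job is handed in, with the robot touching nothing.
It also fails if it takes over 72 s, if anything falls off the work surface, if the arm or the gripper's body presses on something with over 40 N, if the wrist force passes 120 N, or if a joint passes its speed limit or range.

## Working session

There is one attempt and no reset: what is moved stays moved. The work goes in short steps, Python scripts to look and compute and a tool call to move; the robot and the scene stay as the last step left them, time stands still between calls to the robot, and variables do not carry over. Pictures are saved under pics/ and viewed, about 8 in all and at most 12, crops included, and the job is handed in when it is done.

Besides the shell and the picture viewer there is one more tool, called after "Emit:" as name(argument=value, ...) on one line, values as JSON. drive_tool: Moves the arm, as the interface text tells. Its arguments: {"type":"object","properties":{"moves":{"type":"array","items":{"type":"array","items":{"type":"array","items":{"type":"number"}}}}},"required":["moves"]}

```bash
mkdir -p pics; ls
python3 - <<'E'
from plant import arm
import cv2
s=arm.observe();print(s)
for n in("top","side"):
    cv2.imwrite(f"pics/{n}0.png",arm.camera(n)); i=arm.camera_info(n);print(n,i)
print(arm.camera_info("wrist"))
E
```

```text
pics
{'t': 0.0, 'joints': array([ 1.11887373e+00,  2.21213258e-01,  1.52762671e+00, -1.90211184e-05,
        1.39470015e+00, -1.26108717e-01]), 'joint_velocities': array([ 5.70493996e-04, -2.76142701e-05,  1.98721173e-04, -7.11786596e-04,
       -9.18197543e-04,  1.26770080e-03]), 'joint_efforts': array([-4.26007260e-03, -4.96913803e+01, -3.89384830e+01, -5.69641452e-04,
        1.14322235e-02,  9.19999479e-06]), 'eef_pos': array([0.19981127, 0.59159276, 0.24919892]), 'tool_rot': array([-2.68548601e-04,  1.62185611e-01,  9.86759788e-01, -9.36014347e-04]), 'wrist_force': array([0.04637543, 0.03139803, 0.4647235 ]), 'moment': array([0.0010388, 0.0016764, 0.0146025]), 'finger_gap': 0.08548336979547103}
top {'intrinsics': array([[500.33969728,   0.        , 322.4785895 ],
       [  0.        , 500.33969728, 194.64634854],
       [  0.        ,   0.        ,   1.        ]]), 'origin': array([ 0.46153421, -0.03380529,  1.12404961]), 'rotation': array([ 0.0229196 , -0.70530149,  0.70819703, -0.02194234])}
side {'intrinsics': array([[421.03261133,   0.        , 315.18526039],
       [  0.        , 421.03261133, 194.78838334],
       [  0.        ,   0.        ,   1.        ]]), 'origin': array([ 0.26307761, -0.54302405,  0.71465852]), 'rotation': array([-0.3644773 ,  0.898257  , -0.22786189,  0.09148559])}
{'intrinsics': array([[344.18154189,   0.        , 320.17141133],
       [  0.        , 344.18154189, 196.0757018 ],
       [  0.        ,   0.        ,   1.        ]]), 'tool_from_camera': array([[ 8.02384534e-04, -9.64178965e-01, -2.65251353e-01,
         6.72091171e-02],
       [ 9.99999472e-01,  9.43784404e-04, -4.05626430e-04,
        -1.59848198e-03],
       [ 6.41436561e-04, -2.65250888e-01,  9.64179213e-01,
        -1.24277004e-01],
       [ 0.00000000e+00,  0.00000000e+00,  0.00000000e+00,
         1.00000000e+00]])}
```

View pics/top0.png

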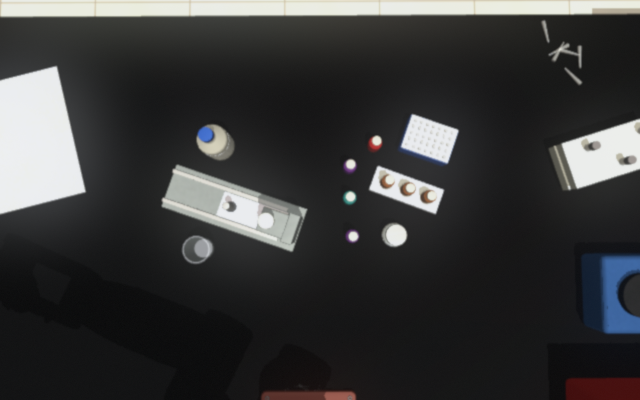

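View pics/side0.png

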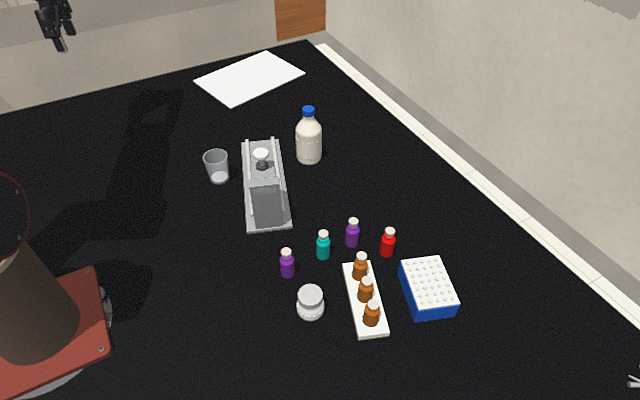

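The top view shows the press at about (235,208) and the rack at (407,190) with three amber vials. The decoys are at (375,143), (350,165), (350,197) and (352,236). Next I'll enlarge the press and rack.

Run:
```python
import cv2,numpy as np
t=cv2.imread("pics/top0.png");s=cv2.imread("pics/side0.png")
def c(i,x,y,w,h):return cv2.resize(i[y:y+h,x:x+w],(400,300),interpolation=cv2.INTER_CUBIC)
cv2.imwrite("pics/c1.png",np.vstack([np.hstack([c(t,155,155,160,120),c(t,365,150,100,75)]),np.hstack([c(s,200,130,140,105),c(s,320,240,120,90)])]))
```

```text
(no output)
```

View pics/c1.png

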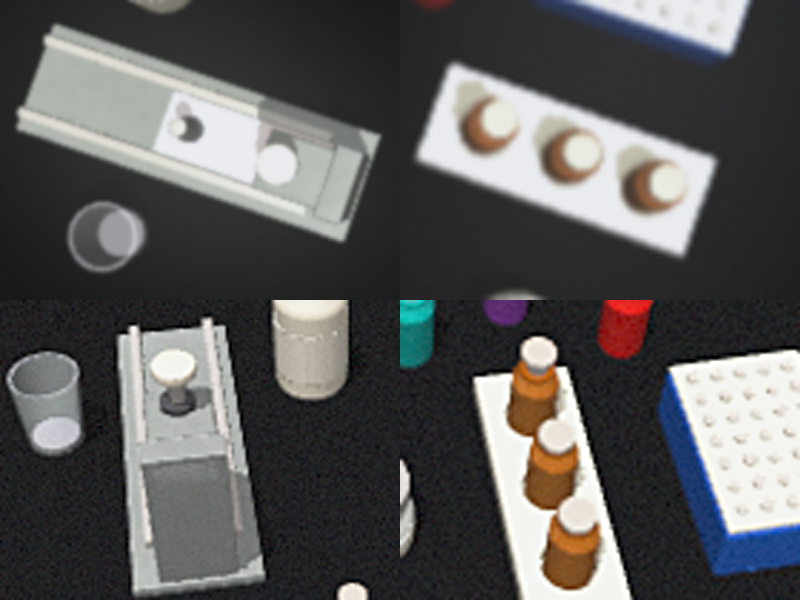

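```bash
cat > h.py <<'E'
import numpy as np,cv2
from plant import arm
from scipy.spatial.transform import Rotation as R
def rot(q):q=np.asarray(q);return R.from_quat(q[[1,2,3,0]]).as_matrix() if q.shape==(4,) else q
def cam(n,s=None):
    i=arm.camera_info(n);K=i["intrinsics"]
    if n!="wrist":return K,rot(i["rotation"]),np.array(i["origin"])
    T=i["tool_from_camera"];s=s or arm.observe();Q=rot(s["tool_rot"])
    return K,Q@T[:3,:3],Q@T[:3,3]+s["eef_pos"]
def ray(c,p):
    K,Q,o=c;d=Q@np.linalg.solve(K,[*p,1.]);return o,d/np.linalg.norm(d)
def plane(c,p,z):
    o,d=ray(c,p);return o+d*(z-o[2])/d[2]
def tri(*cp):
    A=0;b=0
    for c,p in cp:
        o,d=ray(c,p);M=np.eye(3)-np.outer(d,d);A=A+M;b=b+M@o
    x=np.linalg.solve(A,b);return x
def proj(c,X):
    K,Q,o=c;v=K@(Q.T@(np.asarray(X)-o));return v[:2]/v[2]
def yaw(s):
    y=rot(s["tool_rot"])[:,1];return np.degrees(np.arctan2(y[1],y[0]))
E
python3 - <<'E'
from h import *
np.set_printoptions(precision=4,suppress=True)
t,s=cam("top"),cam("side")
for a,b in[((389.25,179.25),(362,255.9)),((410.75,188.75),(367.1,280.5)),((432,195.75),(373.4,305.1)),((266.2,220.2),(261,154))]:print(tri((t,a),(s,b)))
print("post",plane(t,(227,206),.076))
for p in[(379,166),(369,190),(436.5,214),(444,189.5)]:print("rack",plane(t,p,.014))
T=cv2.imread("pics/top0.png");g=cv2.cvtColor(T,6)
m=np.uint8(g>195);m=m[150:230,360:460];c=max(cv2.findContours(m,0,2)[0],key=cv2.contourArea)
r=cv2.minAreaRect(c);print(r);b=cv2.boxPoints(r)+[360,150];Q=[plane(t,p,.014) for p in b];print(np.array(Q),np.mean(Q,0))
m=np.uint8(g>60)[150:260,150:320];c=max(cv2.findContours(m,0,2)[0],key=cv2.contourArea)
r=cv2.minAreaRect(c);b=cv2.boxPoints(r)+[150,150];Q=np.array([plane(t,p,.0) for p in b]);print("press",r,Q,[np.linalg.norm(Q[i]-Q[i-1]) for i in(1,2)])
E
```

```text
[ 0.5608 -0.1739  0.07  ]
[ 0.5414 -0.2204  0.0644]
[ 0.5259 -0.2656  0.0611]
[0.4737 0.075  0.1685]
post [0.5051 0.1678 0.076 ]
rack [ 0.5956 -0.1588  0.014 ]
rack [ 0.542  -0.1359  0.014 ]
rack [ 0.488 -0.285  0.014]
rack [ 0.5424 -0.3027  0.014 ]
((46.178829193115234, 39.383209228515625), (69.63014221191406, 24.520063400268555), 19.98310661315918)
[[ 0.5442 -0.1365  0.014 ]
 [ 0.5957 -0.1557  0.014 ]
 [ 0.5418 -0.3006  0.014 ]
 [ 0.4907 -0.2811  0.014 ]] [ 0.5431 -0.2185  0.014 ]
press ((82.90785217285156, 57.358951568603516), (142.0894012451172, 47.2547721862793), 18.970407485961914) [[0.5075 0.3375 0.    ]
 [0.6085 0.3044 0.    ]
 [0.5028 0.0008 0.    ]
 [0.403  0.0353 0.    ]] [np.float64(0.10625245477215574), np.float64(0.3215517938558861)]
```

Emit:
drive_tool(moves=[[[0.034, -0.045, 0, 0, 0.085], [0.034, -0.045, 0, 0, 0.085], [0.034, -0.045, 0, 0, 0.085], [0.034, -0.045, 0, 0, 0.085], [0.034, -0.045, 0, 0, 0.085], [0.034, -0.045, 0, 0, 0.085], [0.034, -0.045, 0, 0, 0.085], [0.034, -0.045, 0, 0, 0.085]]])

```text
t: 1.1
eef_pos: [0.4727, 0.2305, 0.25]
tool_rot: [-0.0, 0.162, 0.987, -0.0]
wrist_force: [1.0, 0.3, -0.2]
finger_gap: 0.085
```

Emit:
drive_tool(moves=[[[0.015, -0.03, -0.015, 0, 0.085], [0.015, -0.03, -0.015, 0, 0.085], [0, 0, 0, 0, 0.085], [0, 0, 0, 0, 0.085]]])

```text
t: 1.6
eef_pos: [0.5018, 0.1724, 0.2202]
tool_rot: [-0.0, 0.162, 0.987, 0.0]
wrist_force: [0.6, 0.8, 0.5]
finger_gap: 0.0853
```

Run:
```python
from h import *
np.set_printoptions(precision=4,suppress=True)
s=arm.observe();im=arm.camera("wrist");cv2.imwrite("pics/w1.png",im)
import pickle;pickle.dump(s,open("w1.p","wb"))
c=cam("wrist",s);print(s["t"],s["eef_pos"],yaw(s),s["wrist_force"])
print("expect post",proj(c,[.5051,.1678,.076]),"head",proj(c,[.4737,.075,.176]))
```

```text
1.6 [0.5018 0.1724 0.2202] 71.3076526389865 [0.6181 0.825  0.4841]
expect post [318.2282 193.7441] head [131.3413 242.4899]
```

View pics/w1.png

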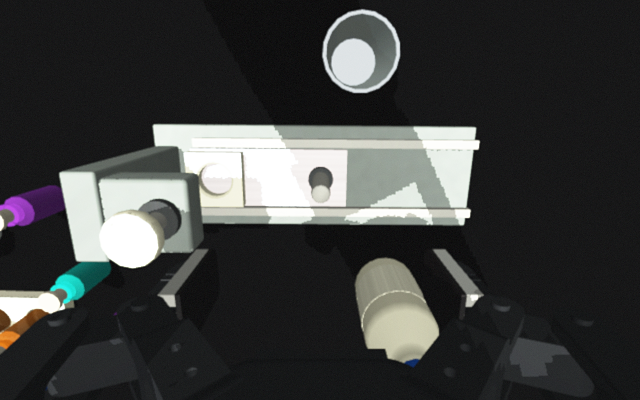

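Post top at (320,193), 2 px from the prediction. The plunger head is at (132,240) and the nest hole mouth at (217,178). The slide is horizontal in the view, so the jaws already lie along it. I'll measure these before gripping.

Run:
```python
from h import *
import pickle
np.set_printoptions(precision=4,suppress=True)
s=pickle.load(open("w1.p","rb"));c=cam("wrist",s);im=cv2.imread("pics/w1.png");g=cv2.cvtColor(im,6)
def blob(x,y,w,h,th):
    m=np.uint8(g[y:y+h,x:x+w]>th);k=max(cv2.findContours(m,0,1)[0],key=cv2.contourArea);(a,b),r=cv2.minEnclosingCircle(k)
    return (a+x,b+y),r
print(blob(95,205,75,70,235), g[193,312:330], g[185:204,320])
P=plane(c,(320,193),.076);hp=blob(95,205,75,70,235)
H=plane(c,hp[0],.176);print("post",P,"head",H,"diam check",(H-plane(c,(hp[0][0]+hp[1],hp[0][1]),.176))[:2], "nest",plane(c,(217,178),.028))
e=[plane(c,p,z) for p,z in[((192,142),.02),((475,145),.02),((205,208),.02),((468,213),.02)]]
for a,b in(e[:2],e[2:]):d=b-a;print(np.degrees(np.arctan2(d[1],d[0])))
d=(P-H)[:2];print(np.degrees(np.arctan2(d[1],d[0])),np.hypot(*d))
```

```text
((123.60595321655273, 235.64532661437988), 36.92897033691406) [190 208 214 216 218 219 222 224 224 224 223 222 221 219 214 211 203 184] [175 217 225 223 222 224 222 224 224 225 221 219 221 215 214 212 205 209
 233]
post [0.505  0.1694 0.076 ] head [0.4689 0.0729 0.176 ] diam check [-0.0062 -0.0184] nest [0.4722 0.0781 0.028 ]
70.75281953845987
70.2211778295726
69.50346518076293 0.10294976476039114
```

Emit:
drive_tool(moves=[[[0.003, -0.003, -0.05, -0.014, 0.06], [0, 0, -0.05, 0, 0.06], [0, 0, -0.04, 0, 0.06], [0, 0, -0.025, 0, 0.06], [0, 0, 0, 0, 0.06], [0, 0, 0, 0, 0.01], [0, 0, 0, 0, 0.01], [0, 0, 0, 0, 0.01]]])

```text
t: 2.65
eef_pos: [0.5064, 0.1697, 0.0572]
tool_rot: [0.001, 0.169, 0.986, 0.001]
wrist_force: [-1.0, 2.8, 5.5]
finger_gap: 0.0145
```

Emit:
drive_tool(moves=[[[0, 0, 0, 0, 0.01], [0, 0, 0, 0, 0.01]]])

```text
t: 2.9
eef_pos: [0.5064, 0.1697, 0.0572]
tool_rot: [0.001, 0.169, 0.986, 0.001]
wrist_force: [-0.7, 2.4, 6.6]
finger_gap: 0.0145
```

Emit:
drive_tool(moves=[[[0.005, 0.014, 0, 0, 0.01], [0.005, 0.014, 0, 0, 0.01], [0.005, 0.014, 0, 0, 0.01], [0.005, 0.014, 0, 0, 0.01], [0.005, 0.014, 0, 0, 0.01], [0.005, 0.014, 0, 0, 0.01], [0.005, 0.014, 0, 0, 0.01], [0, 0, 0, 0, 0.01]]])

```text
t: 3.9
eef_pos: [0.5409, 0.2689, 0.0572]
tool_rot: [0.001, 0.169, 0.986, 0.001]
wrist_force: [-4.1, 3.4, 7.2]
finger_gap: 0.0148
```

Emit:
drive_tool(moves=[[[0.002, 0.006, 0, 0, 0.01], [0.002, 0.005, 0, 0, 0.01], [0.001, 0.003, 0, 0, 0.01], [0, 0, 0, 0, 0.01]]])

```text
t: 4.4
eef_pos: [0.5455, 0.282, 0.0572]
tool_rot: [0.0, 0.169, 0.986, 0.001]
wrist_force: [-4.6, 0.3, 7.9]
finger_gap: 0.0143
```

Emit:
drive_tool(moves=[[[0.0005, 0.001, 0, 0, 0.01], [0.0005, 0.001, 0, 0, 0.01], [0.0005, 0.001, 0, 0, 0.01], [0, 0, 0, 0, 0.01]]])

```text
t: 4.9
eef_pos: [0.5459, 0.2832, 0.0571]
tool_rot: [-0.001, 0.169, 0.986, -0.001]
wrist_force: [-9.1, -6.2, 13.9]
finger_gap: 0.0142
```

Emit:
drive_tool(moves=[[[-0.0005, -0.002, 0, 0, 0.01], [0, 0, 0, 0, 0.06], [0, 0, 0, 0, 0.06], [0, 0, 0, 0, 0.06], [0, 0, 0.04, 0, 0.06], [0, 0, 0.05, 0, 0.06], [0, 0, 0.055, 0, 0.085], [-0.018, -0.05, 0.02, 0, 0.085]]])

```text
t: 5.9
eef_pos: [0.5306, 0.234, 0.2252]
tool_rot: [0.004, 0.168, 0.986, 0.002]
wrist_force: [1.1, -1.1, -0.0]
finger_gap: 0.0846
```

Emit:
drive_tool(moves=[[[-0.015, -0.042, 0, 0, 0.085], [0, 0, 0, 0, 0.085], [0, 0, 0, 0, 0.085]]])

```text
t: 6.28
eef_pos: [0.5133, 0.1902, 0.2203]
tool_rot: [0.0, 0.169, 0.986, 0.0]
wrist_force: [0.3, -0.1, -0.7]
finger_gap: 0.0849
```

Run:
```python
from h import *
np.set_printoptions(precision=4,suppress=True)
s=arm.observe();im=arm.camera("wrist");cv2.imwrite("pics/w2.png",im);t=arm.camera("top");cv2.imwrite("pics/top2.png",t)
import pickle;pickle.dump(s,open("w2.p","wb"))
c=cam("wrist",s);print(s["t"],s["eef_pos"],yaw(s),s["wrist_force"])
print("expect post",proj(c,[.5459,.283,.076]),"head",proj(c,[.4716,.0751,.176]),"nest",proj(c,[.513,.1886,.028]),proj(c,[.513,.1886,.016]))
```

```text
6.275 [0.5133 0.1902 0.2203] 70.49140131622248 [ 0.3314 -0.0599 -0.7358]
expect post [444.5373 187.8219] head [ 89.4413 232.6455] nest [320.2183 175.8798] [320.2181 173.3028]
```

View pics/w2.png

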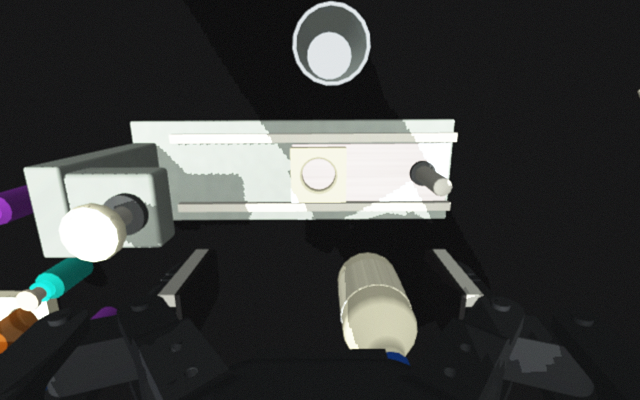

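Nest hole at (319,174) and post top at (443,186), both within 2 px of the prediction, so the carriage is fully out. The head is at (93,233). Next I'll refine the nest centre and work out the move to the rack.

Run:
```python
from h import *
import pickle
np.set_printoptions(precision=4,suppress=True)
s=pickle.load(open("w2.p","rb"));c=cam("wrist",s);im=cv2.imread("pics/w2.png");g=cv2.cvtColor(im,6)
print(g[174,285:352]);print(g[142:208,319])
G=cv2.GaussianBlur(im,(3,3),0)
e=cv2.Canny(G[150:200,294:345],15,40)
for k in cv2.findContours(e,cv2.RETR_LIST,cv2.CHAIN_APPROX_NONE)[0]:
    if len(k)>30: print(cv2.fitEllipse(k),np.array(cv2.fitEllipse(k)[0])+[294,150])
```

```text
[234 235 236 229 191 204 244 246 245 245 246 245 245 245 241 223 203 209
 242 243 243 243 243 243 243 242 243 243 243 243 243 243 243 243 243 243
 243 243 243 243 243 243 244 243 243 243 243 244 244 234 203 222 237 246
 245 246 246 245 246 245 246 245 244 243 243 244 243]
[198 172 218 245 225 184 232 246 246 246 246 245 246 246 242 227 225 239
 244 245 245 245 245 245 244 243 244 243 243 243 243 243 243 243 241 240
 242 243 245 245 244 243 242 242 243 245 237 186 147 187 226 231 240 245
 245 245 245 245 245 246 223 169 211 214 216 216]
((24.195533752441406, 23.65102195739746), (29.535133361816406, 31.392030715942383), 91.37580108642578) [318.1955 173.651 ]
((24.184703826904297, 23.664623260498047), (29.968734741210938, 32.02326965332031), 90.6210708618164) [318.1847 173.6646]
((24.244400024414062, 23.59686851501465), (34.97881317138672, 36.94279098510742), 92.19882202148438) [318.2444 173.5969]
((24.211719512939453, 23.676074981689453), (35.28527069091797, 37.40511703491211), 91.5003890991211) [318.2117 173.6761]
```

Emit:
drive_tool(moves=[[[0.005, -0.04, 0.03, -0.175, 0.085], [0.005, -0.04, 0, -0.175, 0.085], [0.005, -0.04, 0, -0.175, 0.085], [0.005, -0.04, 0, -0.175, 0.085], [0.005, -0.04, 0, -0.175, 0.085], [0.005, -0.04, 0, -0.175, 0.085], [0.005, -0.04, 0, -0.175, 0.085], [0.005, -0.04, -0.03, -0.175, 0.085]]])

```text
t: 7.38
eef_pos: [0.5557, -0.1311, 0.2225]
tool_rot: [0.002, 0.766, 0.643, 0.001]
wrist_force: [0.3, -0.1, 0.0]
finger_gap: 0.0852
```

Emit:
drive_tool(moves=[[[0.006, -0.043, 0, -0.17, 0.085], [0, 0, 0, 0, 0.085], [0, 0, 0, 0, 0.085]]])

```text
t: 7.75
eef_pos: [0.5594, -0.1721, 0.2199]
tool_rot: [-0.0, 0.816, 0.578, 0.0]
wrist_force: [0.5, -0.3, -0.4]
finger_gap: 0.0853
```

Run:
```python
from h import *
import pickle
np.set_printoptions(precision=4,suppress=True)
s2=pickle.load(open("w2.p","rb"));c2=cam("wrist",s2)
print("nest w2",plane(c2,(318.2,173.6),.028),"post w2",plane(c2,(443.5,186),.076))
s=arm.observe();im=arm.camera("wrist");cv2.imwrite("pics/w3.png",im)
pickle.dump(s,open("w3.p","wb"))
c=cam("wrist",s);print(s["t"],s["eef_pos"],yaw(s),s["wrist_force"])
print("stopper expected",[proj(c,[.5595,-.1734,z]) for z in(.077,.067,.05)])
cv2.imwrite("pics/w3v.png",cv2.resize(im[:,:],(800,500),interpolation=cv2.INTER_CUBIC))
```

```text
nest w2 [0.5127 0.1885 0.028 ] post w2 [0.5465 0.2836 0.076 ]
7.75 [ 0.5594 -0.1721  0.2199] -19.31744553841865 [ 0.457  -0.2979 -0.4495]
stopper expected [array([321.0121, 187.7539]), array([320.9921, 184.8324]), array([320.961 , 180.2949])]
```

View pics/w3v.png

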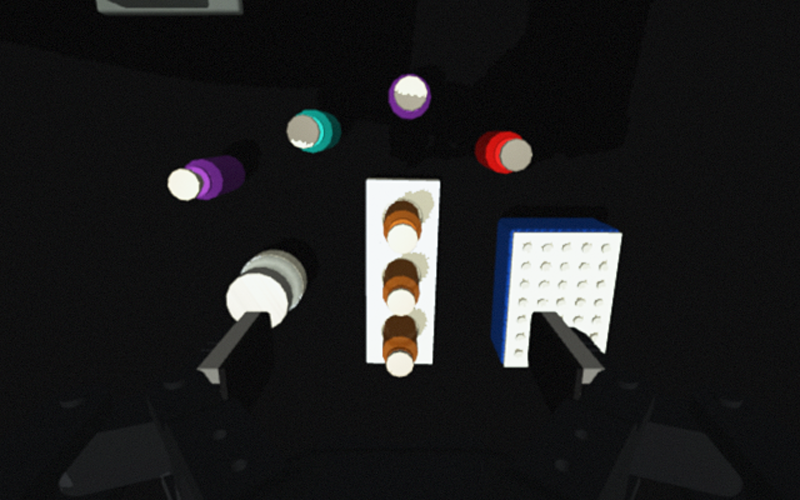

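Three candidate vials in this view: (403,236), (401,300) and (400,364) on the 800 px wide picture. I'll compare their stopper heights by triangulation with enlarged crops, and check the calibration round trip.

Run:
```python
from h import *
import pickle
np.set_printoptions(precision=4,suppress=True)
s2=pickle.load(open("w2.p","rb"));c2=cam("wrist",s2);print("roundtrip",proj(c2,plane(c2,(318.2,173.6),.028)),[np.abs(arm.camera_info("wrist")["tool_from_camera"]-arm.camera_info("wrist")["tool_from_camera"]).max()])
s=pickle.load(open("w3.p","rb"));c=cam("wrist",s);im=cv2.imread("pics/w3.png");g=cv2.cvtColor(im,6)
t=cam("top");sd=cam("side")
b=[]
for (x,y) in[(322,189),(321,240.5),(320,291)]:
    x0,y0=int(x-16),int(y-13)
    p=im[y0:y0+30,x0:x0+32].astype(int);h=p.max(2)-p.min(2);m=np.uint8((p.min(2)>170)&(h<40))
    n,l,st,ce=cv2.connectedComponentsWithStats(m,connectivity=4);i=l[13,16];
    q=ce[i]+[x0,y0];print(q,st[i]);b.append(q)
T=[(389.25,179.25),(410.75,188.75),(432,195.75)];S=[(362,255.9),(367.1,280.5),(373.4,305.1)]
for q,a,d in zip(b,T,S):print("w+top",tri((c,q),(t,a)),"w+side",tri((c,q),(sd,d)),"all",tri((c,q),(t,a),(sd,d)),"plane77",plane(c,q,.077),"67",plane(c,q,.067))
side=cv2.imread("pics/side0.png")
cv2.imwrite("pics/c3.png",np.hstack([cv2.resize(im[140:310,290:355],None,fx=3.5,fy=3.5,interpolation=2),cv2.resize(side[245:330,340:400],(420,595),interpolation=2)]))
```

```text
roundtrip [318.2 173.6] [np.float64(0.0)]
[321.5702 193.8933] [  0   3  32  27 712]
[320.2392 243.3219] [  0   0  32  30 581]
[319.3462 291.0032] [  5   4  22  19 312]
w+top [ 0.559  -0.1717  0.0972] w+side [ 0.558  -0.1782  0.077 ] all [ 0.559  -0.1762  0.0751] plane77 [ 0.5582 -0.1783  0.077 ] 67 [ 0.5574 -0.1809  0.067 ]
w+top [ 0.5412 -0.2198  0.0708] w+side [ 0.5414 -0.2222  0.0671] all [ 0.5412 -0.2213  0.0665] plane77 [ 0.5431 -0.2184  0.077 ] 67 [ 0.5417 -0.2225  0.067 ]
w+top [ 0.5257 -0.264   0.07  ] w+side [ 0.5249 -0.2673  0.0646] all [ 0.5252 -0.2664  0.0641] plane77 [ 0.5276 -0.2604  0.077 ] 67 [ 0.5256 -0.2661  0.067 ]
```

View pics/c3.png

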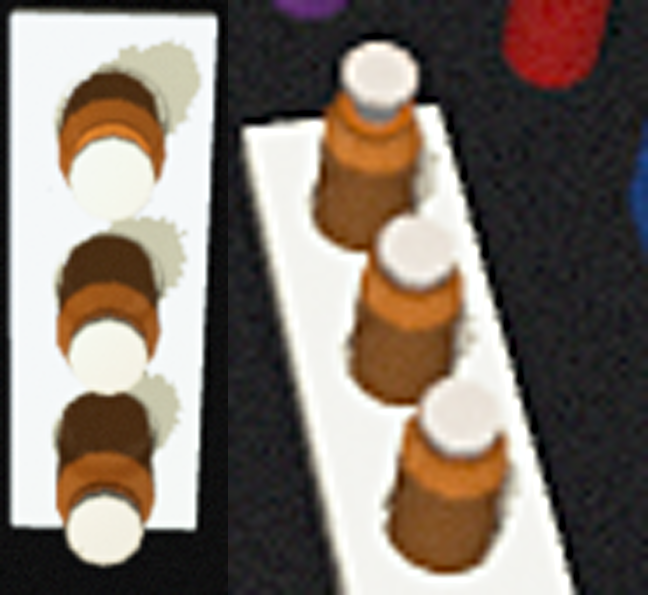

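Confirmed: the upper vial, wrist (322,190), stands proud. It shows a grey stopper skirt in the side view, its stopper is larger in the wrist view, and it triangulates to 77 mm against about 67 and 65 mm for the others. I'll pick it up.

Emit:
drive_tool(moves=[[[-0.001, -0.004, -0.02, 0, 0.05], [0, 0, -0.03, 0, 0.05], [0, 0, -0.04, 0, 0.05], [0, 0, -0.04, 0, 0.05], [0, 0, -0.03, 0, 0.05], [0, 0, -0.021, 0, 0.05], [0, 0, 0, 0, 0.05], [0, 0, 0, 0, 0.05]]])

```text
t: 8.8
eef_pos: [0.5589, -0.1771, 0.0403]
tool_rot: [0.001, 0.816, 0.578, 0.0]
wrist_force: [0.6, -1.2, 0.4]
finger_gap: 0.0497
```

Emit:
drive_tool(moves=[[[0, 0, 0, 0, 0.036], [0, 0, 0, 0, 0.03], [0, 0, 0, 0, 0.02], [0, 0, 0, 0, 0.02], [0, 0, 0, 0, 0.02], [0, 0, 0, 0, 0.02]]])

```text
t: 9.55
eef_pos: [0.559, -0.1773, 0.0407]
tool_rot: [0.001, 0.816, 0.578, 0.001]
wrist_force: [-0.8, 0.3, 6.3]
finger_gap: 0.0261
```

Run:
```python
from h import *
import pickle
np.set_printoptions(precision=4,suppress=True)
s=arm.observe();im=arm.camera("wrist");cv2.imwrite("pics/w4.png",im);cv2.imwrite("pics/s4.png",arm.camera("side"))
pickle.dump(s,open("w4.p","wb"))
print(s["t"],s["eef_pos"],yaw(s),s["wrist_force"],s["finger_gap"])
print(proj(cam("wrist",s),[*s["eef_pos"][:2],.077]))
```

```text
9.55 [ 0.559  -0.1773  0.0407] -19.421535805613193 [-0.8303  0.2613  6.3493] 0.026078006713567622
[320.6062 329.9218]
```

View pics/w4.png

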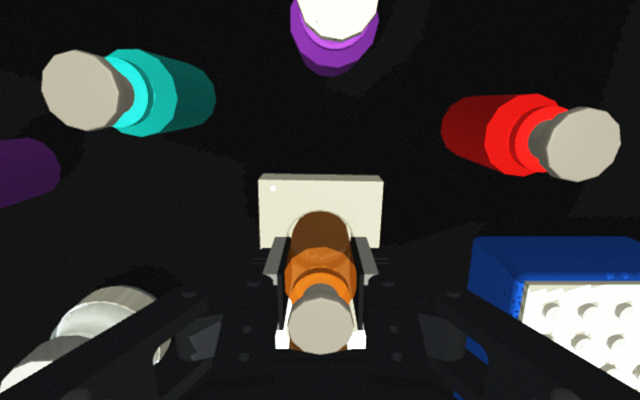

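The vial is held and its stopper is centred at about (320,320), a few px above the TCP projection (321,330), so it sits a little forward in the pads. I'll lift it and compute that offset.

Emit:
drive_tool(moves=[[[0, 0, 0.005, 0, 0.02], [0, 0, 0.015, 0, 0.02], [0, 0, 0.03, 0, 0.02], [0, 0, 0.04, 0, 0.02], [0, 0, 0.03, 0, 0.02], [0, 0, 0, 0, 0.02], [0, 0, 0, 0, 0.02]]])

```text
t: 10.52
eef_pos: [0.5576, -0.1767, 0.1589]
tool_rot: [-0.0, 0.816, 0.578, -0.0]
wrist_force: [0.4, -0.5, -1.5]
finger_gap: 0.0264
```

Run:
```python
from h import *
import pickle
np.set_printoptions(precision=4,suppress=True)
s=arm.observe();im=arm.camera("wrist");cv2.imwrite("pics/w5.png",im)
print(s["t"],s["eef_pos"],yaw(s),s["wrist_force"],s["finger_gap"])
for n,s in(("w4",pickle.load(open("w4.p","rb"))),("w5",s)):
    im=cv2.imread(f"pics/{n}.png").astype(int)[270:370,270:370]
    m=np.uint8((im.max(2)-im.min(2)<35)&(im.min(2)>110)&(im.max(2)<215));m=cv2.morphologyEx(m,2,np.ones((7,7)))
    k=max(cv2.findContours(m,0,1)[0],key=cv2.contourArea);e=cv2.fitEllipse(k);q=np.array(e[0])+270
    c=cam("wrist",s)
    for h in(.036,.038):
        P=plane(c,q,s["eef_pos"][2]+h);print(n,q,e[1],P,"tool offset",rot(s["tool_rot"]).T@(P-s["eef_pos"]))
    a=[plane(c,(q[0]+d,q[1]),s["eef_pos"][2]+.037) for d in(-e[1][1]/2,e[1][1]/2)];print("dia",np.linalg.norm(a[1]-a[0]))
```

```text
10.525 [ 0.5576 -0.1767  0.1589] -19.42346167859131 [ 0.3951 -0.4829 -1.4883] 0.026398660359507237
w4 [320.3413 325.5443] (55.39353942871094, 65.34796142578125) [ 0.5593 -0.1761  0.0767] tool offset [ 0.0013 -0.     -0.036 ]
w4 [320.3413 325.5443] (55.39353942871094, 65.34796142578125) [ 0.5598 -0.1747  0.0787] tool offset [ 0.0027 -0.     -0.038 ]
dia 0.019178708637502047
w5 [320.2731 325.7201] (53.915706634521484, 63.37690353393555) [ 0.558  -0.1755  0.1949] tool offset [ 0.0012 -0.     -0.036 ]
w5 [320.2731 325.7201] (53.915706634521484, 63.37690353393555) [ 0.5584 -0.1742  0.1969] tool offset [ 0.0027 -0.     -0.038 ]
dia 0.018603214987950516
```

Emit:
drive_tool(moves=[[[0, 0, 0.045, 0, 0.02], [0, 0, 0.045, 0, 0.02], [-0.005, 0.03, 0, 0, 0.02], [-0.006, 0.045, 0, 0, 0.02], [-0.006, 0.05, 0, 0, 0.02], [-0.006, 0.05, 0, 0, 0.02], [-0.006, 0.05, 0, 0, 0.02], [-0.006, 0.05, 0, 0, 0.02]]])

```text
t: 11.58
eef_pos: [0.5218, 0.0996, 0.2475]
tool_rot: [-0.001, 0.816, 0.578, -0.001]
wrist_force: [0.9, -0.2, -0.5]
finger_gap: 0.0266
```

Emit:
drive_tool(moves=[[[-0.006, 0.045, 0, 0, 0.02], [-0.004, 0.03, 0, 0, 0.02], [0, 0.014, -0.04, 0, 0.02], [0, 0, -0.04, 0, 0.02], [0, 0, -0.04, 0, 0.02], [0, 0, -0.02, 0, 0.02], [0, 0, 0, 0, 0.02], [0, 0, 0, 0, 0.02]]])

```text
t: 12.58
eef_pos: [0.5132, 0.1871, 0.1095]
tool_rot: [-0.0, 0.816, 0.578, -0.0]
wrist_force: [0.6, -0.5, 0.3]
finger_gap: 0.0262
```

Run:
```python
from h import *
import pickle
np.set_printoptions(precision=4,suppress=True)
s=arm.observe();im=arm.camera("wrist");cv2.imwrite("pics/w6.png",im);cv2.imwrite("pics/s6.png",arm.camera("side"))
pickle.dump(s,open("w6.p","wb"));c=cam("wrist",s)
print(s["t"],s["eef_pos"],yaw(s),s["wrist_force"],s["finger_gap"])
N=np.array([.5128,.1885,.028]);u=np.array([.333,.943,0]);v=np.array([.943,-.333,0])
for a,b in((1,1),(1,-1),(-1,1),(-1,-1)):print(proj(c,N+.026*(a*u+b*v)))
print("dTCP",N-u*.0013-s["eef_pos"])
```

```text
12.575 [0.5132 0.1871 0.1095] -19.423426766918926 [ 0.6181 -0.525   0.2597] 0.026158895683947213
[361.8187 166.8222]
[276.0127 166.716 ]
[359.1291 246.2149]
[278.6559 246.1222]
dTCP [-0.0008  0.0001 -0.0815]
```

View pics/w6.png

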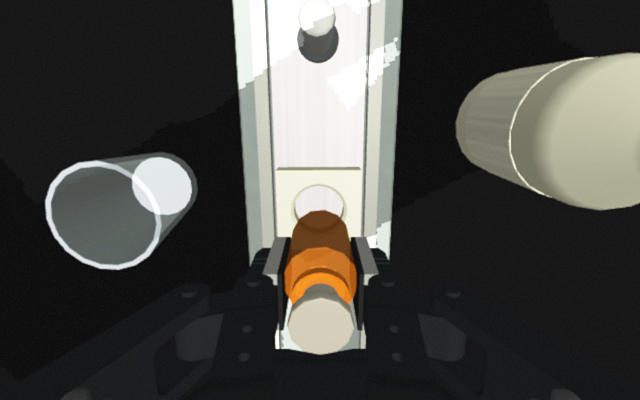

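The nest block's edges are at columns 276 and 362 and its top edge at row 168, against predictions of 276, 362 and 167. The vial is aligned over the hole at (319,207), so I'll lower it slowly.

Emit:
drive_tool(moves=[[[-0.001, 0, -0.02, 0, 0.02], [0, 0, -0.015, 0, 0.02], [0, 0, -0.005, 0, 0.02], [0, 0, -0.003, 0, 0.02], [0, 0, -0.003, 0, 0.02], [0, 0, -0.003, 0, 0.02], [0, 0, 0, 0, 0.02]]])

```text
t: 13.55
eef_pos: [0.512, 0.1871, 0.0602]
tool_rot: [-0.0, 0.816, 0.578, -0.0]
wrist_force: [0.3, -0.6, 0.0]
finger_gap: 0.0262
```

Emit:
drive_tool(moves=[[[0, 0, -0.003, 0, 0.02], [0, 0, -0.002, 0, 0.02], [0, 0, -0.001, 0, 0.02], [0, 0, 0, 0, 0.02]]])

```text
t: 14.05
eef_pos: [0.512, 0.1871, 0.0542]
tool_rot: [-0.0, 0.816, 0.578, -0.0]
wrist_force: [0.2, -0.1, -0.0]
finger_gap: 0.0261
```

Emit:
drive_tool(moves=[[[0, 0, -0.001, 0, 0.02], [0, 0, 0, 0, 0.02]]])

```text
t: 14.3
eef_pos: [0.512, 0.1871, 0.0533]
tool_rot: [-0.0, 0.816, 0.578, -0.0]
wrist_force: [1.1, 1.2, -1.1]
finger_gap: 0.0262
```

Emit:
drive_tool(moves=[[[0, 0, -0.0005, 0, 0.02], [0, 0, 0, 0, 0.02]]])

```text
t: 14.55
eef_pos: [0.512, 0.1871, 0.0528]
tool_rot: [-0.0, 0.816, 0.578, -0.0]
wrist_force: [-0.3, -0.3, -0.6]
finger_gap: 0.026
```

Emit:
drive_tool(moves=[[[0, 0, -0.0005, 0, 0.02], [0, 0, 0, 0, 0.02]]])

```text
t: 14.8
eef_pos: [0.5121, 0.1871, 0.0527]
tool_rot: [0.0, 0.816, 0.578, 0.0]
wrist_force: [-2.0, -1.6, 4.4]
finger_gap: 0.0264
```

Contact at z 0.0527 exactly as predicted, so the vial is seated. I'll release it and rise.

Emit:
drive_tool(moves=[[[0, 0, 0, 0, 0.034], [0, 0, 0, 0, 0.042], [0, 0, 0, 0, 0.05], [0, 0, 0, 0, 0.05], [0, 0, 0.02, 0, 0.05], [0, 0, 0.04, 0, 0.05], [0, 0, 0.04, 0, 0.05], [0, 0, 0.04, 0, 0.05]]])

```text
t: 15.8
eef_pos: [0.5119, 0.1871, 0.1935]
tool_rot: [-0.0, 0.816, 0.578, -0.0]
wrist_force: [1.1, -0.3, -0.5]
finger_gap: 0.05
```

Run:
```python
from h import *
np.set_printoptions(precision=4,suppress=True)
s=arm.observe();im=arm.camera("wrist");cv2.imwrite("pics/w7.png",im);c=cam("wrist",s);print(s["t"],s["eef_pos"],proj(c,[.5128,.1885,.089]),proj(c,[.546,.2832,.076]))
sd=arm.camera("side")
cv2.imwrite("pics/c7.png",np.vstack([im[:300],cv2.resize(sd[110:240,190:350],(640,300*640//640),interpolation=2)]))
```

```text
15.8 [0.5119 0.1871 0.1935] [320.8134 197.0895] [320.6921  42.7682]
```

View pics/c7.png

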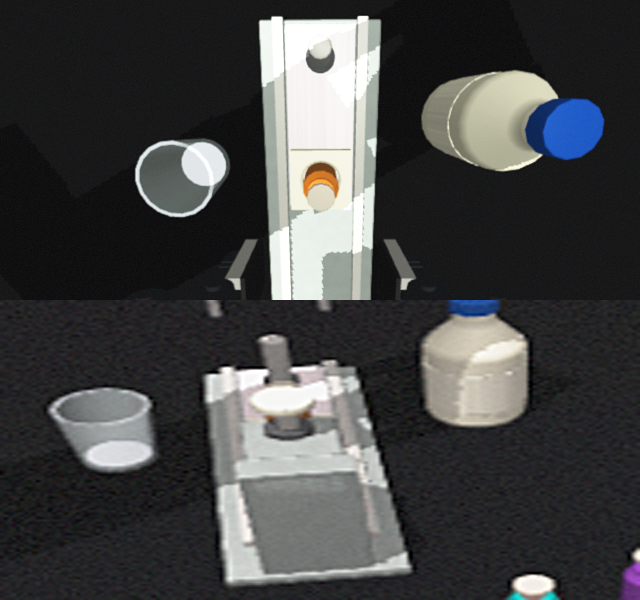

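The vial stands upright in the nest with its stopper at (320,197), as predicted, and the post top is at (320,44). Next I'll grip the post.

Emit:
drive_tool(moves=[[[0.012, 0.032, 0, 0, 0.05], [0.012, 0.032, 0, 0, 0.05], [0.01, 0.032, 0, 0, 0.05], [0, 0, -0.045, 0, 0.05], [0, 0, -0.05, 0, 0.05], [0, 0, -0.041, 0, 0.05], [0, 0, 0, 0, 0.03], [0, 0, 0, 0, 0.01]]])

```text
t: 16.9
eef_pos: [0.5458, 0.2835, 0.0571]
tool_rot: [-0.001, 0.816, 0.578, -0.0]
wrist_force: [-13.9, 4.9, 0.5]
finger_gap: 0.0147
```

Emit:
drive_tool(moves=[[[0, 0, 0, 0, 0.01], [0, 0, 0, 0, 0.01], [0, 0, 0, 0, 0.01]]])

```text
t: 17.27
eef_pos: [0.5457, 0.2835, 0.0571]
tool_rot: [-0.0, 0.816, 0.578, 0.0]
wrist_force: [-5.3, 2.9, -3.8]
finger_gap: 0.0143
```

Emit:
drive_tool(moves=[[[-0.002, -0.005, 0, 0, 0.01], [-0.004, -0.01, 0, 0, 0.01], [-0.005, -0.015, 0, 0, 0.01], [-0.006, -0.017, 0, 0, 0.01], [-0.006, -0.018, 0, 0, 0.01], [-0.006, -0.017, 0, 0, 0.01], [-0.005, -0.014, 0, 0, 0.01], [-0.003, -0.01, 0, 0, 0.01]]])

```text
t: 18.27
eef_pos: [0.5085, 0.1765, 0.0571]
tool_rot: [-0.0, 0.816, 0.577, 0.0]
wrist_force: [-5.8, 4.4, 0.5]
finger_gap: 0.0145
```

Emit:
drive_tool(moves=[[[-0.001, -0.004, 0, 0, 0.01], [-0.001, -0.002, 0, 0, 0.01], [0, 0, 0, 0, 0.01]]])

```text
t: 18.65
eef_pos: [0.5064, 0.1707, 0.0571]
tool_rot: [-0.0, 0.816, 0.578, -0.0]
wrist_force: [-6.8, 3.6, 0.8]
finger_gap: 0.0146
```

Emit:
drive_tool(moves=[[[-0.0004, -0.001, 0, 0, 0.01], [0, 0, 0, 0, 0.01]]])

```text
t: 18.9
eef_pos: [0.5063, 0.1702, 0.0571]
tool_rot: [-0.0, 0.816, 0.578, 0.0]
wrist_force: [-6.2, 4.6, -0.4]
finger_gap: 0.0142
```

Emit:
drive_tool(moves=[[[-0.0004, -0.001, 0, 0, 0.01], [0, 0, 0, 0, 0.01]]])

```text
t: 19.15
eef_pos: [0.5063, 0.1702, 0.0571]
tool_rot: [-0.001, 0.816, 0.577, 0.001]
wrist_force: [-3.6, 9.2, -3.1]
finger_gap: 0.0146
```

Emit:
drive_tool(moves=[[[-0.0004, -0.001, 0, 0, 0.01], [0, 0, 0, 0, 0.01]]])

```text
t: 19.4
eef_pos: [0.5063, 0.1701, 0.0572]
tool_rot: [-0.001, 0.816, 0.577, 0.002]
wrist_force: [-2.2, 13.4, -5.5]
finger_gap: 0.0146
```

The carriage is home: motion stopped and the force rose to 13 N. I'll release the post and go above the plunger head.

Emit:
drive_tool(moves=[[[0.0006, 0.0018, 0, 0, 0.01], [0, 0, 0, 0, 0.03], [0, 0, 0, 0, 0.05], [0, 0, 0, 0, 0.05], [0, 0, 0.04, 0, 0.05], [0, 0, 0.055, 0, 0.05], [0, 0, 0.055, 0, 0.0], [0, 0, 0.03, 0, 0.0]]])

```text
t: 20.4
eef_pos: [0.508, 0.1699, 0.2404]
tool_rot: [0.001, 0.816, 0.578, 0.003]
wrist_force: [0.3, 1.2, -0.3]
finger_gap: 0.0142
```

Emit:
drive_tool(moves=[[[0, 0, 0, 0, 0.0], [0, 0, 0, 0, 0.0]]])

```text
t: 20.65
eef_pos: [0.5059, 0.1696, 0.2352]
tool_rot: [-0.0, 0.816, 0.578, -0.001]
wrist_force: [0.1, -0.2, -0.2]
finger_gap: 0.0
```

Run:
```python
from h import *
np.set_printoptions(precision=4,suppress=True)
s=arm.observe();im=arm.camera("wrist");cv2.imwrite("pics/w8.png",im);c=cam("wrist",s);print(s["t"],s["eef_pos"],s["finger_gap"],"post",proj(c,[.5063,.1702,.076]),"head",proj(c,[.4732,.0756,.176]))
t=arm.camera("top");sd=arm.camera("side")
print(proj(cam("top"),[.4732,.0756,.176]),proj(cam("side"),[.4732,.0756,.176]))
cv2.imwrite("pics/c8.png",np.vstack([cv2.resize(im[:400],(480,300)),np.hstack([cv2.resize(t[150:270,170:330],(240,180)),cv2.resize(sd[110:230,190:350],(240,180))])]))
```

```text
20.65 [0.5059 0.1696 0.2352] 7.172204612286188e-06 post [320.6237 180.692 ] head [320.8978 367.9929]
[265.4088 220.4954] [260.3571 151.0028]
```

View pics/c8.png

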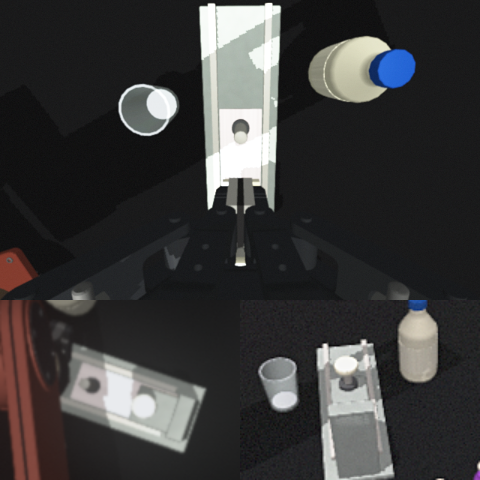

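The head is at top view (265,220) and side view (261,153), matching the predictions. I'll move over it.

Emit:
drive_tool(moves=[[[-0.011, -0.031, 0, 0, 0], [-0.011, -0.031, 0, 0, 0], [-0.011, -0.032, 0, 0, 0], [0, 0, -0.02, 0, 0], [0, 0, -0.012, 0, 0], [0, 0, 0, 0, 0]]])

```text
t: 21.55
eef_pos: [0.4724, 0.0761, 0.2025]
tool_rot: [-0.001, 0.816, 0.578, -0.001]
wrist_force: [-0.2, 0.9, -0.3]
finger_gap: 0.0002
```

Emit:
drive_tool(moves=[[[0, 0, -0.004, 0, 0], [0, 0, -0.004, 0, 0], [0, 0, -0.004, 0, 0], [0, 0, -0.004, 0, 0], [0, 0, 0, 0, 0]]])

```text
t: 22.18
eef_pos: [0.4738, 0.0761, 0.1886]
tool_rot: [0.0, 0.816, 0.578, 0.0]
wrist_force: [-0.2, 2.1, 4.8]
finger_gap: -0.0003
```

Emit:
drive_tool(moves=[[[0, 0, -0.003, 0, 0], [0, 0, -0.003, 0, 0], [0, 0, -0.003, 0, 0], [0, 0, -0.003, 0, 0], [0, 0, -0.002, 0, 0], [0, 0, 0, 0, 0]]])

```text
t: 22.92
eef_pos: [0.4738, 0.0761, 0.1751]
tool_rot: [0.0, 0.816, 0.578, 0.0]
wrist_force: [-2.0, 1.9, 9.3]
finger_gap: 0.0005
```

Emit:
drive_tool(moves=[[[0, 0, -0.002, 0, 0], [0, 0, -0.002, 0, 0], [0, 0, -0.001, 0, 0], [0, 0, 0, 0, 0]]])

```text
t: 23.42
eef_pos: [0.4739, 0.0761, 0.1704]
tool_rot: [0.0, 0.816, 0.578, 0.001]
wrist_force: [-3.7, 2.2, 10.9]
finger_gap: -0.0003
```

Emit:
drive_tool(moves=[[[0, 0, -0.001, 0, 0], [0, 0, -0.0005, 0, 0], [0, 0, 0, 0, 0]]])

```text
t: 23.8
eef_pos: [0.474, 0.0761, 0.17]
tool_rot: [0.0, 0.816, 0.578, 0.001]
wrist_force: [-6.7, 1.6, 18.7]
finger_gap: -0.0
```

Emit:
drive_tool(moves=[[[0, 0, -0.0005, 0, 0], [0, 0, 0, 0, 0], [0, 0, 0, 0, 0], [0, 0, 0, 0, 0], [0, 0, 0, 0, 0], [0, 0, 0, 0, 0], [0, 0, 0, 0, 0], [0, 0, 0, 0, 0]]])

```text
t: 24.8
eef_pos: [0.474, 0.0761, 0.1699]
tool_rot: [0.0, 0.816, 0.578, 0.001]
wrist_force: [-8.3, 1.5, 21.7]
finger_gap: 0.0002
```

Emit:
drive_tool(moves=[[[0, 0, 0.005, 0, 0], [0, 0, 0.008, 0, 0], [0, 0, 0.012, 0, 0], [0, 0, 0.015, 0, 0], [0, 0, 0.03, 0, 0], [0, 0, 0.03, 0, 0], [0.01, 0.05, 0, 0, 0], [0.01, 0.05, 0, 0, 0]]])

```text
t: 25.8
eef_pos: [0.4938, 0.1762, 0.268]
tool_rot: [0.0, 0.817, 0.577, 0.0]
wrist_force: [0.2, -0.1, -0.4]
finger_gap: 0.0001
```

Emit:
drive_tool(moves=[[[0.01, 0.05, 0, 0, 0], [0.01, 0.05, 0, 0, 0], [0, 0.02, 0, 0, 0], [0, 0, 0, 0, 0]]])

```text
t: 26.3
eef_pos: [0.5128, 0.2963, 0.2667]
tool_rot: [0.0, 0.816, 0.578, -0.001]
wrist_force: [0.1, 0.3, 0.1]
finger_gap: 0.0001
```

Run:
```python
from h import *
np.set_printoptions(precision=4,suppress=True)
s=arm.observe();im=arm.camera("wrist");c=cam("wrist",s);print(s["t"],s["eef_pos"],s["wrist_force"])
t=arm.camera("top");sd=arm.camera("side")
N=[.4732,.0756];print(proj(cam("side"),N+[.079]),proj(cam("side"),N+[.176]),proj(cam("top"),[.5063,.1702,.076]))
a=cv2.resize(t[100:300,150:470],(480,300));b=cv2.resize(sd[60:340,190:480],(320,300));d=cv2.resize(sd[130:190,225:305],(400,300),interpolation=2);e=cv2.resize(im,(400,300))
cv2.imwrite("pics/c9.png",np.vstack([np.hstack([a,b]),np.hstack([d,e])]))
```

```text
26.3 [0.5128 0.2963 0.2667] [0.1015 0.3113 0.0536]
[264.6535 185.8067] [260.3571 151.0028] [225.8475 205.4373]
```

View pics/c9.png

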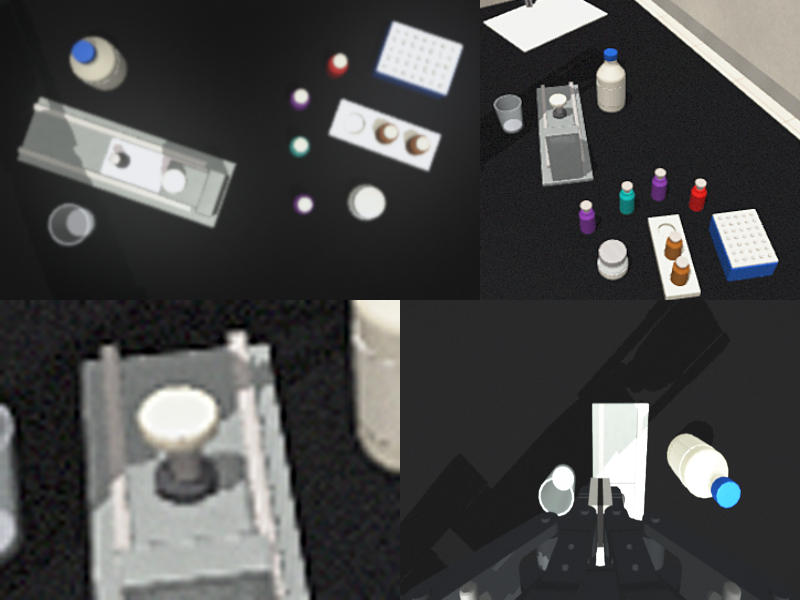

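Run:
```python
from h import *
a=cv2.imread("pics/top0.png");b=arm.camera("top")
for n,i in(("start",a),("now",b)):
    g=cv2.cvtColor(i,6).astype(int);print(n,[int(np.argmax(np.abs(np.diff(g[y,205:235])))+205) for y in(196,200,204,210,214)],g[206,222:240])
```

```text
start [222, 220, 228, 226, 215] [220 221 226 230 233 233 220 151  99  89  87  90 101 121 176 227 235 236]
now [222, 221, 229, 226, 206] [218 217 223 228 232 234 229 196 126  89  86  86  94 103 150 223 236 236]
```

```bash
python3 -c "
from plant import arm
print(arm.job_done(), arm.observe()['t'])"
```

```text
the job is handed in; nothing more can be done
the job is handed in; nothing more can be done
```

I sealed the proud vial in the press and handed the job in at about 26 s of the 72 s limit.

- **Vial:** I took the one in the rack hole nearest the press. Its stopper top triangulated to about 77 mm, against about 67 and 65 mm for the other two.
- **Carriage out and vial placed:** I drew the carriage 120 mm out to its stop. The vial touched the nest floor at the height worked out beforehand (about 4 N), and I let go.
- **Carriage home:** I slid it back 120 mm until it stopped, with the force rising to about 13 N.
- **Pressing:** I pressed the head down 25 mm to its stop at about 20 N, held it for about 1 s, then raised the arm clear.

**Last checks:** The pictures show the plunger head back up, the other two vials still in the rack, and the bottle, beaker, jar and tip box not visibly moved. The post sits about 0.5 px further towards home than at the start, which agrees with the carriage being fully home.

**Not directly seen:** the press arm hides the stopper under the ram. That it is sealed rests on the head's 25 mm of travel and the force at the stop.

**Small disagreement:** the gripper read 1.5 to 2 mm less than the true width on both the post and the vial, which I took as sensor bias.

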